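# Find the loose dowel of the plate stand

### The arm

A 6-joint arm with a two-finger parallel gripper is mounted at the origin on a cart in front of the work surface, level with it; the furniture and walls round the work are solid. World frame = base frame: x ahead of the robot, y to its left, z up, the work surface at z = 0. Lengths are in mm, angles in rad, forces in N, time in s.
With the tool pointing down it reaches from about 350 to 975 mm from the base axis. Payload 7.1 kg.
Tool frame: the origin (TCP) lies midway between the tips of the shut fingers; the grasp point (between the pads) lies 19 mm behind it; z points along the fingers, y is the line along which they close (so a half turn about z gives the same grasp; the last joint's range is limited). The gripper opens to 88 mm and grips with 3 to 60 N. Pads are 20 mm wide; open, the fingers measure 115 mm over their backs; the gripper's body (75 mm by 178 mm) begins 61 mm behind the grasp point.
Start: joints at [-1.235, 0.423, 1.63, -0, 1.089, -0.019], TCP at [217.143, -586.049, 222.675] pointing down, gripper open.
Joint ranges: [-3, 3], [-0.9, 2.11], [0.09, 2.58], [-1.31, 4.45], [0.11, 2.69], [-2.54, 2.54]. Speed limits (rad/s): [2.39, 2.39, 3.01, 3.14, 3.14, 3.14].

### API

Orientations are given as a rotation vector (axis times angle).
In Python, from workcell import ctrl gives the robot as it stands.
- The arm moves only by the shell command python3 -m inch 'ROWS' [OPENING]. ROWS is JSON, a list of rows, each an object with "xyz": the shift along the tool's x, y, z in mm, a list of three; "rot": the turn, a rotation vector about the tool's x, y, z in rad, a list of three. In form: [{"xyz": [dx, dy, dz], "rot": [ax, ay, az]}, ...]. A call has 1 to 12 rows; each row is the pose to reach, as a shift and turn from the pose commanded when the call began, along the tool's axes at that moment; what a row does not reach only later rows make up. A row lasts 1/12 s, in which the tool goes at most 41.7 mm and 7.16 degrees, less where a joint would pass 70% of its speed; a pose out of reach is approached as far as the arm can. A call with a gripper value outside its range is refused whole. OPENING is the closure in counts, from 0 (fully open) to 255 (shut), set as the call begins (- or left out, the last holds). The fingers move at their own pace and stop on an object; the grip force is fixed at half the most. Time passes only in rows, so rows that repeat a pose let the fingers close. It gives the time, the measured TCP pose, the force, the opening and the grip force at its end, in the units of the state.
- ctrl.get_obs(): the state, without advancing time (a new reading comes with each control period).
- ctrl.get_image(name): name is "scene" or "top" or "wrist"; returns the picture (400x640x3 uint8, red, green, blue); there is no depth.
- ctrl.camera_model(name): a dict with "fx", "fy", "cx", "cy" (pixels), "position" and "attitude" of the camera in the world. Camera axes: x right, y up, looking along -z (the intrinsics and any distortion apply to the point x, -y, -z); pixel columns grow to the right and rows downward; lengths in mm; the calibration is good to about 2 mm. A picture is of the moment at which its call begins: read the wrist's pose just before it. camera_model takes no time and is no camera call; for the wrist camera it gives the pose at the moment of the call.
- ctrl.close_job(): hands the job in; it is judged then, once.
The state is a dict: "t": time; "qpos": joint angles; "qvel": joint speeds; "joint_torque": joint torques, N m; "ee_pos": TCP position; "orientation": TCP orientation; "ft_force": force on the tool from outside, world axes, zero at the start; "moment": the same for the moment, N m; "width": finger opening in mm; "grasp_force": force on a finger pad.
Only numpy, scipy, OpenCV 4.12 (cv2) and the standard library are available. Lean on these libraries where they do the work, as an engineer would, in place of code of your own. Each camera call takes 0.05 s, during which the arm holds its last target. There are 200 camera calls.

### The job

One of the four dowels of the wooden plate stand has worked loose in its hole. Take hold of the dowels near the top and rock them gently side to side along the row to feel which one has play, leaning that one over to its stop without forcing any of them; then draw the loose dowel out and stand it foot down in the white pot, to be glued later. Leave the sound dowels in place and the other things on the worktop alone.

Things in the scene. Friction and masses are not known exactly. Their poses are not given: they have to be found in the camera images.
- rack: plate stand: plain light-wood block 84 x 310 x 50 mm on rubber feet, fixed to the worktop; origin at the centre of its underside, y along the row of dowels, z up. Four holes at y = -105, -35, 35, 105 mm, 45 mm deep. Three grip their dowel fast (foot captive, cannot be drawn); one, any of the four, is worn wide. All look alike.
- pot: white ceramic pot, round, outside diameter 76 mm at the rim and 80 mm high, wall 4 mm, floor 5 mm, empty, fixed to the worktop; origin at the centre of its underside
- dowel_1_mid (a point): upright wooden dowel, one of four alike: 16 mm thick, 120 long, 60 g, foot disc 20 x 5 mm, 75 mm showing, rubber ring over the hole. Point: its centre, 60 mm below the top; z up along it. Held 15 mm below the top, a sound one springs back at 1.2 to 1.4 N per mm along the row (over 15 N would crack it); the loose one moves 7 to 9 mm each way to a stop against only 1 to 3 N of drag, then draws straight up.
- dowel_2_mid (a point): upright wooden dowel, one of four alike: 16 mm thick, 120 long, 60 g, foot disc 20 x 5 mm, 75 mm showing, rubber ring over the hole. Point: its centre, 60 mm below the top; z up along it. Behaves as told for dowel_1_mid, sound or loose.
- dowel_3_mid (a point): upright wooden dowel, one of four alike: 16 mm thick, 120 long, 60 g, foot disc 20 x 5 mm, 75 mm showing, rubber ring over the hole. Point: its centre, 60 mm below the top; z up along it. Behaves as told for dowel_1_mid, sound or loose.
- dowel_4_mid (a point): upright wooden dowel, one of four alike: 16 mm thick, 120 long, 60 g, foot disc 20 x 5 mm, 75 mm showing, rubber ring over the hole. Point: its centre, 60 mm below the top; z up along it. Behaves as told for dowel_1_mid, sound or loose.
- jar: bystander: glass jar with black lid, 60 mm wide, 83 mm high, loose; origin at the centre of its underside
- yoghurt_tub: bystander: round yoghurt tub with foil lid, 72 mm wide, 71 mm high, loose; origin at the centre of its underside
- spice: bystander: spice jar with yellow cap, 45 mm wide, 100 mm high, loose; origin at the centre of its underside
- tin: bystander: low oblong tin 63 x 105 x 25 mm, loose; origin at the centre of its underside

How it is judged (in metres and radians):
On the way, in this order (a step that is already met when the one before it is completed fails the run):
1. a dowel, still in its hole, is leaned over to the stop of its play (more than 0.06 rad) ((((z of dowel_1_mid in the frame of rack below 0.072 m and horizontal distance between dowel_1_mid and rack below 0.14 m) and angle between dowel_1_mid's own z axis and vertical above 0.06 rad) or ((z of dowel_2_mid in the frame of rack below 0.072 m and horizontal distance between dowel_2_mid and rack below 0.14 m) and angle between dowel_2_mid's own z axis and vertical above 0.06 rad) or ((z of dowel_3_mid in the frame of rack below 0.072 m and horizontal distance between dowel_3_mid and rack below 0.14 m) and angle between dowel_3_mid's own z axis and vertical above 0.06 rad) or ((z of dowel_4_mid in the frame of rack below 0.072 m and horizontal distance between dowel_4_mid and rack below 0.14 m) and angle between dowel_4_mid's own z axis and vertical above 0.06 rad))), for 0.05 s.
2. a dowel is drawn clear of the stand (z of any of dowel_1_mid, dowel_2_mid, dowel_3_mid, dowel_4_mid in the frame of rack above 0.112 m), for 0.1 s.
At the end, for the whole second after the job is handed in: one dowel stands foot down in the pot (its centre within 40 mm of the pot's axis and under 85 mm high, leaning less than 1 rad), the other three are seated in the stand, all released and at rest ((((horizontal distance between dowel_1_mid and pot below 0.04 m and z of dowel_1_mid in the frame of pot below 0.085 m) and angle between dowel_1_mid's own z axis and vertical below 1 rad and linear speed of dowel_1 below 0.03 m/s and (z of dowel_2_mid in the frame of rack below 0.072 m and horizontal distance between dowel_2_mid and rack below 0.14 m) and (z of dowel_3_mid in the frame of rack below 0.072 m and horizontal distance between dowel_3_mid and rack below 0.14 m) and (z of dowel_4_mid in the frame of rack below 0.072 m and horizontal distance between dowel_4_mid and rack below 0.14 m)) or ((horizontal distance between dowel_2_mid and pot below 0.04 m and z of dowel_2_mid in the frame of pot below 0.085 m) and angle between dowel_2_mid's own z axis and vertical below 1 rad and linear speed of dowel_2 below 0.03 m/s and (z of dowel_1_mid in the frame of rack below 0.072 m and horizontal distance between dowel_1_mid and rack below 0.14 m) and (z of dowel_3_mid in the frame of rack below 0.072 m and horizontal distance between dowel_3_mid and rack below 0.14 m) and (z of dowel_4_mid in the frame of rack below 0.072 m and horizontal distance between dowel_4_mid and rack below 0.14 m)) or ((horizontal distance between dowel_3_mid and pot below 0.04 m and z of dowel_3_mid in the frame of pot below 0.085 m) and angle between dowel_3_mid's own z axis and vertical below 1 rad and linear speed of dowel_3 below 0.03 m/s and (z of dowel_1_mid in the frame of rack below 0.072 m and horizontal distance between dowel_1_mid and rack below 0.14 m) and (z of dowel_2_mid in the frame of rack below 0.072 m and horizontal distance between dowel_2_mid and rack below 0.14 m) and (z of dowel_4_mid in the frame of rack below 0.072 m and horizontal distance between dowel_4_mid and rack below 0.14 m)) or ((horizontal distance between dowel_4_mid and pot below 0.04 m and z of dowel_4_mid in the frame of pot below 0.085 m) and angle between dowel_4_mid's own z axis and vertical below 1 rad and linear speed of dowel_4 below 0.03 m/s and (z of dowel_1_mid in the frame of rack below 0.072 m and horizontal distance between dowel_1_mid and rack below 0.14 m) and (z of dowel_2_mid in the frame of rack below 0.072 m and horizontal distance between dowel_2_mid and rack below 0.14 m) and (z of dowel_3_mid in the frame of rack below 0.072 m and horizontal distance between dowel_3_mid and rack below 0.14 m)))); the robot touches nothing.
It fails at once if a dowel in its hole is forced over sideways (leans more than 0.11 rad while in the stand, which takes over 15 N) (((z of dowel_1_mid in the frame of rack below 0.072 m and horizontal distance between dowel_1_mid and rack below 0.14 m) and angle between dowel_1_mid's own z axis and vertical above 0.11 rad) or ((z of dowel_2_mid in the frame of rack below 0.072 m and horizontal distance between dowel_2_mid and rack below 0.14 m) and angle between dowel_2_mid's own z axis and vertical above 0.11 rad) or ((z of dowel_3_mid in the frame of rack below 0.072 m and horizontal distance between dowel_3_mid and rack below 0.14 m) and angle between dowel_3_mid's own z axis and vertical above 0.11 rad) or ((z of dowel_4_mid in the frame of rack below 0.072 m and horizontal distance between dowel_4_mid and rack below 0.14 m) and angle between dowel_4_mid's own z axis and vertical above 0.11 rad)).
It fails at once if a bystander is shifted by more than 30 mm (distance of any of jar, yoghurt_tub, spice, tin from where it was at the start of the episode above 0.03 m).
It also fails if it takes over 72 s, if anything falls off the work surface, if the arm or the gripper's body presses on something with over 40 N, if the wrist force passes 120 N, or if a joint passes its speed limit or range.

## Working session

There is one attempt and no reset: what is moved stays moved. The work goes in short steps, Python scripts to look and compute and a shell command to move; the robot and the scene stay as the last step left them, time stands still between calls to the robot, and variables do not carry over. Pictures are saved under pics/ and viewed, at most 10 in all, crops included, and the job is handed in when it is done.

```bash
mkdir -p pics; ls
python3 - <<'E'
from workcell import ctrl
import cv2,numpy as np
for n in("scene","top"):
    im=ctrl.get_image(n); cv2.imwrite(f"pics/{n}0.png",im[:,:,::-1]); print(n,ctrl.camera_model(n))
print(ctrl.camera_model("wrist")); print(ctrl.get_obs())
E
```

```text
pics
scene {'fx': 425.5753827319146, 'fy': 425.5753827319146, 'cx': 317.2999431297874, 'cy': 202.6883646159052, 'position': array([  89.48626749,  857.21664215, 1222.91284703]), 'attitude': array([ 0.23078498, -0.89292258, -2.55294791])}
top {'fx': 366.3917439965472, 'fy': 366.3917439965472, 'cx': 320.28251520262876, 'cy': 206.10808194515323, 'position': array([4.06615190e+02, 6.14655813e-01, 1.26317204e+03]), 'attitude': array([ 0.09208156, -0.05195475, -1.56039385])}
{'fx': 335.1503116567157, 'fy': 335.1503116567157, 'cx': 312.8375985023052, 'cy': 196.50162650301738, 'position': array([ 278.43234834, -562.39038633,  383.57304081]), 'attitude': array([-0.21335043,  0.15065283, -1.20910856])}
{'t': 0.1, 'qpos': array([-1.23500885e+00,  4.23780620e-01,  1.63060849e+00,  2.68312339e-05,
        1.08861567e+00, -1.89958704e-02]), 'qvel': array([ 0.00010053, -0.00084899, -0.00412836,  0.00041822,  0.00165267,
        0.00051276]), 'joint_torque': array([ 2.34262870e-04, -5.45610809e+01, -2.74326718e+01,  6.45875372e-02,
        1.88276125e-02, -4.12520569e-05]), 'ee_pos': array([ 216.98247508, -585.58242996,  221.97132178]), 'orientation': array([-3.09091980e+00, -5.54108186e-01,  3.12881857e-04]), 'ft_force': array([-0.46530245,  0.34216647,  0.0905429 ]), 'moment': array([0.01014919, 0.00278214, 0.05712125]), 'grasp_force': 0.0, 'width': 87.6642367570357}
```

View pics/scene0.png

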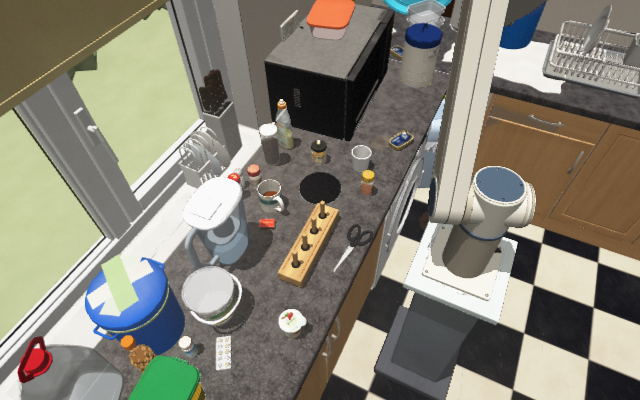

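View pics/top0.png

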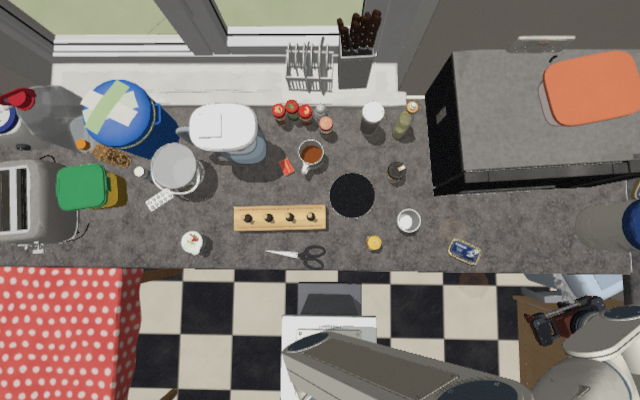

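The scene view shows the rack with its dowels at about (310,240) and the pot at (361,156). In the top view the rack is at about (280,218) with dowels at x = 248, 269, 291 and 311. The pot is at (408,220), the spice at (374,242), the jar at (397,171), the tin at (464,250) and the tub at (192,242). I'll zoom in on the details.

```bash
cat > h.py <<'E'
import cv2,numpy as np
from scipy.spatial.transform import Rotation as R
from workcell import ctrl
def ray(m,u,v):
    d=R.from_rotvec(m["attitude"]).apply([(u-m["cx"])/m["fx"],-(v-m["cy"])/m["fy"],-1.]); return np.array(m["position"]),d/np.linalg.norm(d)
def onz(m,u,v,z):
    p,d=ray(m,u,v); return p+d*(z-p[2])/d[2]
def tri(r1,r2):
    (p,a),(q,b)=r1,r2; s=np.linalg.lstsq(np.c_[a,-b],q-p,rcond=None)[0]
    x,y=p+a*s[0],q+b*s[1]; return (x+y)/2,np.linalg.norm(x-y)
E
python3 - <<'E'
import cv2,numpy as np
a=cv2.imread("pics/top0.png")[195:245,225:425]; b=cv2.imread("pics/scene0.png")[140:290,270:390]
a=cv2.resize(a,None,fx=4,fy=4,interpolation=2); b=cv2.resize(b,None,fx=2.6,fy=2.6,interpolation=2)
o=np.zeros((600,800,3),np.uint8); o[:a.shape[0],:a.shape[1]]=a; o[205:205+b.shape[0],:b.shape[1]]=b
cv2.imwrite("pics/crop.png",o)
E
```

```text
(no output)
```

View pics/crop.png

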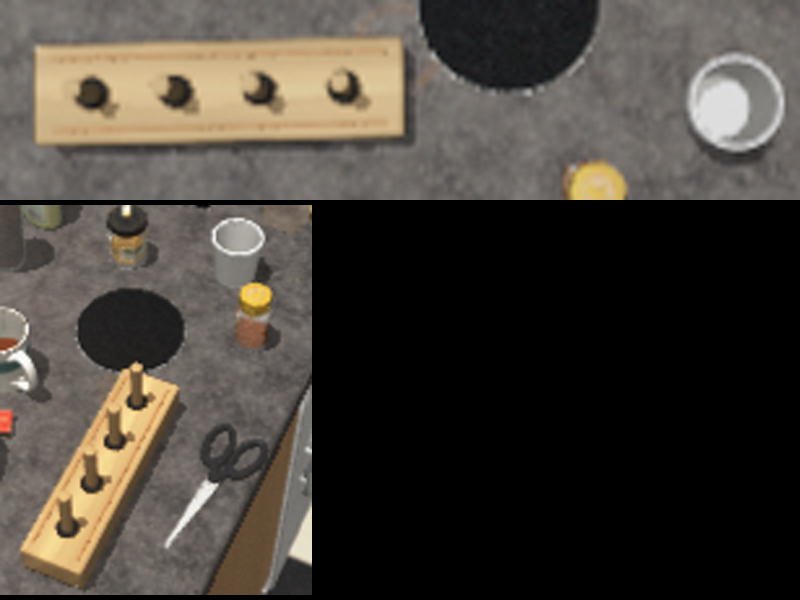

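Run:
```python
from h import *
T=ctrl.camera_model("top");S=ctrl.camera_model("scene")
t=lambda x,y:ray(T,225+x/4-.4,195+y/4-.4); s=lambda x,y:ray(S,270+x/2.6-.3,140+(y-205)/2.6-.3)
for n,a,b in [("ring1",(92,92),(67,526)),("ring2",(177,91),(92,483)),("ring3",(260,89),(115,439)),("ring4",(343,87),(137,401)),
 ("top1",(75,88),(66,499)),("top2",(160,85),(90,453)),("top3",(252,80),(113,410)),("top4",(343,78),(137,367)),
 ("rim",(736,104),(238,237)),("spice",(597,183),(256,295))]:
    p,e=tri(t(*a),s(*b)); print(n,p.round(1),round(e,1))
for c in [(36,45),(36,144),(404,38),(404,136)]:
    print("block z55",onz(T,225+c[0]/4-.4,195+c[1]/4-.4,55).round(1))
```

```text
ring1 [477.2 273.4  52.9] 0.9
ring2 [479.1 203.1  49.7] 0.4
ring3 [481.3 133.4  54.9] 0.1
ring4 [483.4  64.7  52.9] 0.4
top1 [475.9 272.7 114.7] 2.5
top2 [478.8 204.8 118.8] 2.0
top3 [483.8 132.8 115.6] 1.6
top4 [485.5  60.9 119.6] 1.9
rim [ 471.8 -252.9   78.5] 1.6
spice [ 403.7 -140.5   95.8] 6.2
block z55 [516.3 321.1  55. ]
block z55 [434.  318.4  55. ]
block z55 [524.6  14.6  55. ]
block z55 [443.5  13.8  55. ]
```

```bash
cat >> h.py <<'E'
def delta(target,yaw):
    """tool-axes shift and turn to TCP target with tool y at world angle yaw, pointing down"""
    o=ctrl.get_obs(); Rt=R.from_rotvec(o["orientation"])
    y=np.array([np.cos(yaw),np.sin(yaw),0]); z=np.array([0,0,-1.]); G=R.from_matrix(np.c_[np.cross(y,z),y,z])
    return Rt.inv().apply(np.array(target)-o["ee_pos"]).round(1),(Rt.inv()*G).as_rotvec().round(4)
E
python3 - <<'E'
from h import *
print(delta([483,66,220],0.03))
m=ctrl.camera_model("wrist");print(ray(m,m["cx"],m["cy"])[1])
E
```

```text
(array([ 475.8, -518.6,    2.7]), array([-1.200e-03, -9.000e-04, -1.246e+00]))
[-0.22841837 -0.08291413 -0.97002593]
```

```bash
python3 -m inch '[{"xyz":[476,-519,3],"rot":[0,0,-1.246]},{"xyz":[476,-519,3],"rot":[0,0,-1.246]},{"xyz":[476,-519,3],"rot":[0,0,-1.246]},{"xyz":[476,-519,3],"rot":[0,0,-1.246]},{"xyz":[476,-519,3],"rot":[0,0,-1.246]},{"xyz":[476,-519,3],"rot":[0,0,-1.246]},{"xyz":[476,-519,3],"rot":[0,0,-1.246]},{"xyz":[476,-519,3],"rot":[0,0,-1.246]},{"xyz":[476,-519,3],"rot":[0,0,-1.246]},{"xyz":[476,-519,3],"rot":[0,0,-1.246]},{"xyz":[476,-519,3],"rot":[0,0,-1.246]},{"xyz":[476,-519,3],"rot":[0,0,-1.246]}]' 0; python3 -c "
from h import *
print(delta([483,66,220],0.03))"
```

```text
t: 1.1
ee_pos: [406.1, -121.1, 220.6]
orientation: [2.188, 2.255, 0.0]
ft_force: [0.6, -0.7, 0.4]
width: 87.7
grasp_force: 0.0
(array([184.7,  82.5,   0.6]), array([0.0001, 0.    , 0.0003]))
```

```bash
python3 -m inch '[{"xyz":[180,80,0],"rot":[0,0,0]},{"xyz":[180,80,0],"rot":[0,0,0]},{"xyz":[180,80,0],"rot":[0,0,0]},{"xyz":[180,80,0],"rot":[0,0,0]},{"xyz":[180,80,0],"rot":[0,0,0]},{"xyz":[180,80,0],"rot":[0,0,0]},{"xyz":[180,80,0],"rot":[0,0,0]},{"xyz":[180,80,0],"rot":[0,0,0]}]'; python3 -c "
from h import *
print(delta([483,66,220],0.03)); np.save('w1.npy',ctrl.camera_model('wrist'),allow_pickle=True)
cv2.imwrite('pics/w1.png',ctrl.get_image('wrist')[:,:,::-1])"
```

```text
t: 1.77
ee_pos: [479.9, 58.9, 220.1]
orientation: [-2.187, -2.255, 0.002]
ft_force: [-0.4, -0.9, 0.1]
width: 87.8
grasp_force: 0.0
(array([7. , 3.3, 0.1]), array([-0.0013,  0.0004,  0.0007]))
```

View pics/w1.png

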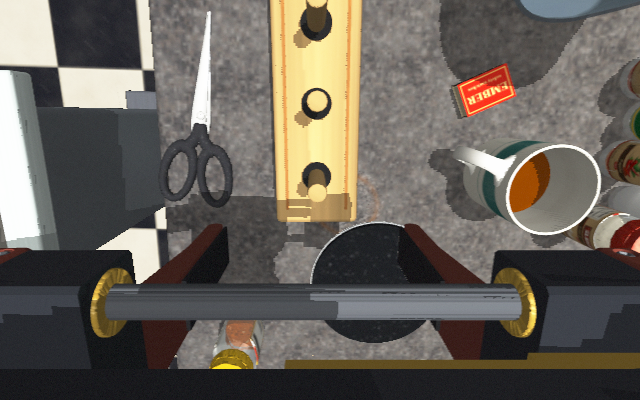

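The wrist view shows dowel 4's top at about (317,190) with its ring at (316,177), and dowel 3's top at (318,99) with its ring at (316,103).

Run:
```python
from h import *
m=np.load('w1.npy',allow_pickle=True).item();T=ctrl.camera_model("top")
t=lambda x,y:ray(T,225+x/4-.4,195+y/4-.4)
for a,b in [((317,190),(343,78)),((318,99),(252,80)),((316,177),(343,87)),((316,103),(260,89))]:
    print(tri(ray(m,*a),t(*b)),onz(m,*a,125).round(1),onz(m,*a,53).round(1))
```

```text
(array([484.89565969,  62.27933094, 108.55804227]), np.float64(4.655664443530313)) [482.3  66.5 125. ] [483.6  50.   53. ]
(array([482.58324325, 134.18041821, 117.68504798]), np.float64(4.405948003390674)) [480.7 135.2 125. ] [481.6 137.9  53. ]
(array([482.61786951,  64.45302448,  60.13511212]), np.float64(1.0792573602171498)) [481.2  76.9 125. ] [482.2  63.2  53. ]
(array([480.48508598, 133.70171678,  55.94254196]), np.float64(1.6237256620640133)) [479.3 132.3 125. ] [479.8 134.2  53. ]
```

```bash
python3 -m inch '[{"xyz":[5,3,40],"rot":[0,0,0]},{"xyz":[5,3,80],"rot":[0,0,0]},{"xyz":[5,3,115],"rot":[0,0,0]},{"xyz":[5,3,129],"rot":[0,0,0]},{"xyz":[5,3,129],"rot":[0,0,0]},{"xyz":[5,3,129],"rot":[0,0,0]}]'; python3 -c "
from h import *
print(delta([482.5,64.5,91],0.03))"
```

```text
t: 2.32
ee_pos: [482.8, 63.1, 91.2]
orientation: [-2.189, -2.252, 0.003]
ft_force: [0.1, 1.4, 0.3]
width: 87.7
grasp_force: 0.0
(array([ 1.4, -0.2,  0.2]), array([-0.002 ,  0.0002, -0.0019]))
```

```bash
python3 -m inch '[{"xyz":[1,0,0],"rot":[0,0,0]},{"xyz":[1,0,0],"rot":[0,0,0]},{"xyz":[1,0,0],"rot":[0,0,0]},{"xyz":[1,0,0],"rot":[0,0,0]},{"xyz":[1,0,0],"rot":[0,0,0]},{"xyz":[1,0,0],"rot":[0,0,0]},{"xyz":[1,0,0],"rot":[0,0,0]},{"xyz":[1,0,0],"rot":[0,0,0]},{"xyz":[1,0,0],"rot":[0,0,0]},{"xyz":[1,0,0],"rot":[0,0,0]}]' 255; python3 -m inch '[{"xyz":[2,0,0],"rot":[0,0,0]},{"xyz":[4,0,0],"rot":[0,0,0]},{"xyz":[4,0,0],"rot":[0,0,0]},{"xyz":[4,0,0],"rot":[0,0,0]}]'
```

```text
t: 3.15
ee_pos: [483.4, 65.3, 91.5]
orientation: [-2.188, -2.255, 0.0]
ft_force: [-0.1, 0.1, 0.2]
width: 24.8
grasp_force: 0.0
t: 3.48
ee_pos: [483.1, 69.1, 91.5]
orientation: [2.187, 2.255, -0.001]
ft_force: [-0.3, -3.9, 0.7]
width: 15.5
grasp_force: 30.0
```

```bash
python3 -m inch '[{"xyz":[-2,0,0],"rot":[0,0,0]},{"xyz":[-4,0,0],"rot":[0,0,0]},{"xyz":[-4,0,0],"rot":[0,0,0]},{"xyz":[-4,0,0],"rot":[0,0,0]}]';  python3 -m inch '[{"xyz":[-2,0,0],"rot":[0,0,0]},{"xyz":[-4,0,0],"rot":[0,0,0]},{"xyz":[-4,0,0],"rot":[0,0,0]},{"xyz":[-4,0,0],"rot":[0,0,0]}]'
```

```text
t: 3.82
ee_pos: [483.2, 65.9, 91.5]
orientation: [-2.188, -2.253, -0.001]
ft_force: [-0.1, 5.3, 0.6]
width: 15.8
grasp_force: 30.0
t: 4.15
ee_pos: [483.3, 62.2, 91.6]
orientation: [-2.188, -2.252, -0.002]
ft_force: [-2.0, 7.5, 1.3]
width: 15.5
grasp_force: 30.0
```

```bash
python3 -m inch '[{"xyz":[0,0,0],"rot":[0,0,0]},{"xyz":[0,0,0],"rot":[0,0,0]},{"xyz":[0,0,0],"rot":[0,0,0]}]'; python3 -m inch '[{"xyz":[2,0,0],"rot":[0,0,0]},{"xyz":[3,0,0],"rot":[0,0,0]},{"xyz":[3,0,0],"rot":[0,0,0]},{"xyz":[3,0,0],"rot":[0,0,0]},{"xyz":[3,0,0],"rot":[0,0,0]},{"xyz":[3,0,0],"rot":[0,0,0]}]';  python3 -m inch '[{"xyz":[2,0,0],"rot":[0,0,0]},{"xyz":[3,0,0],"rot":[0,0,0]},{"xyz":[3,0,0],"rot":[0,0,0]},{"xyz":[3,0,0],"rot":[0,0,0]},{"xyz":[3,0,0],"rot":[0,0,0]},{"xyz":[3,0,0],"rot":[0,0,0]}]'
```

```text
t: 4.4
ee_pos: [483.3, 62.3, 91.6]
orientation: [-2.188, -2.252, -0.002]
ft_force: [-2.3, 6.9, 2.7]
width: 15.1
grasp_force: 30.0
t: 4.9
ee_pos: [483.3, 64.1, 91.6]
orientation: [-2.188, -2.254, 0.0]
ft_force: [-1.8, -0.0, 2.5]
width: 15.6
grasp_force: 30.0
t: 5.4
ee_pos: [483.3, 67.1, 91.5]
orientation: [-2.188, -2.254, 0.0]
ft_force: [-0.6, -4.2, 0.9]
width: 15.4
grasp_force: 30.0
```

Dowel 4 springs back at about 1.5 N/mm through zero, so it is sound. I'll slide along to dowel 3 with the fingers open either side of the row.

```bash
python3 -m inch '[{"xyz":[-3,0,0],"rot":[0,0,0]},{"xyz":[-3,0,0],"rot":[0,0,0]},{"xyz":[-3,0,0],"rot":[0,0,0]},{"xyz":[-3,0,0],"rot":[0,0,0]},{"xyz":[-3,0,0],"rot":[0,0,0]},{"xyz":[-3,0,0],"rot":[0,0,0]},{"xyz":[27,0,0],"rot":[0,0,0]},{"xyz":[57,0,0],"rot":[0,0,0]},{"xyz":[66,0,0],"rot":[0,0,0]},{"xyz":[66,0,0],"rot":[0,0,0]},{"xyz":[66,0,0],"rot":[0,0,0]}]' 0;  python3 -c "
from h import *
print(delta([480.5,134,91],0.03))"
```

```text
t: 6.32
ee_pos: [481.2, 133.3, 91.5]
orientation: [2.186, 2.256, -0.001]
ft_force: [0.5, -0.5, -0.3]
width: 85.0
grasp_force: 0.0
(array([ 0.7, -0.6,  0.5]), array([-0.0002,  0.0002,  0.0018]))
```

Close fully, settle, then probe.

```bash
python3 -m inch '[{"xyz":[0,0,0],"rot":[0,0,0]},{"xyz":[0,0,0],"rot":[0,0,0]},{"xyz":[0,0,0],"rot":[0,0,0]},{"xyz":[0,0,0],"rot":[0,0,0]},{"xyz":[0,0,0],"rot":[0,0,0]},{"xyz":[0,0,0],"rot":[0,0,0]},{"xyz":[0,0,0],"rot":[0,0,0]},{"xyz":[0,0,0],"rot":[0,0,0]},{"xyz":[0,0,0],"rot":[0,0,0]},{"xyz":[0,0,0],"rot":[0,0,0]},{"xyz":[0,0,0],"rot":[0,0,0]},{"xyz":[0,0,0],"rot":[0,0,0]}]' 255; python3 -m inch '[{"xyz":[2,0,0],"rot":[0,0,0]},{"xyz":[3,0,0],"rot":[0,0,0]},{"xyz":[3,0,0],"rot":[0,0,0]},{"xyz":[3,0,0],"rot":[0,0,0]},{"xyz":[3,0,0],"rot":[0,0,0]},{"xyz":[3,0,0],"rot":[0,0,0]}]';  python3 -m inch '[{"xyz":[2,0,0],"rot":[0,0,0]},{"xyz":[3,0,0],"rot":[0,0,0]},{"xyz":[3,0,0],"rot":[0,0,0]},{"xyz":[3,0,0],"rot":[0,0,0]},{"xyz":[3,0,0],"rot":[0,0,0]},{"xyz":[3,0,0],"rot":[0,0,0]}]'
```

```text
t: 7.32
ee_pos: [481.3, 133.3, 91.5]
orientation: [-2.188, -2.254, 0.0]
ft_force: [-0.3, -0.1, -1.2]
width: 15.3
grasp_force: 30.0
t: 7.82
ee_pos: [481.1, 136.1, 91.5]
orientation: [-2.188, -2.254, 0.001]
ft_force: [-0.9, -4.1, 3.4]
width: 15.4
grasp_force: 30.0
t: 8.32
ee_pos: [481.1, 139.3, 91.6]
orientation: [-2.188, -2.254, 0.0]
ft_force: [-2.0, -3.6, 3.5]
width: 15.1
grasp_force: 30.0
```

The force stays near 4 N over 3 to 6 mm, which suggests drag. I'll reverse to check for hysteresis.

```bash
python3 -m inch '[{"xyz":[-2,0,0],"rot":[0,0,0]},{"xyz":[-3,0,0],"rot":[0,0,0]},{"xyz":[-3,0,0],"rot":[0,0,0]},{"xyz":[-3,0,0],"rot":[0,0,0]},{"xyz":[-3,0,0],"rot":[0,0,0]}]';  python3 -m inch '[{"xyz":[2,0,0],"rot":[0,0,0]},{"xyz":[3,0,0],"rot":[0,0,0]},{"xyz":[3,0,0],"rot":[0,0,0]},{"xyz":[3,0,0],"rot":[0,0,0]},{"xyz":[3,0,0],"rot":[0,0,0]}]'; python3 -m inch '[{"xyz":[1,0,0],"rot":[0,0,0]},{"xyz":[1,0,0],"rot":[0,0,0]},{"xyz":[1,0,0],"rot":[0,0,0]},{"xyz":[1,0,0],"rot":[0,0,0]}]'
```

```text
t: 8.73
ee_pos: [481.4, 136.6, 91.5]
orientation: [-2.188, -2.254, -0.001]
ft_force: [-0.9, 2.8, 1.1]
width: 15.5
grasp_force: 30.0
t: 9.15
ee_pos: [481.2, 139.0, 91.6]
orientation: [2.187, 2.255, -0.0]
ft_force: [-1.5, -2.7, 2.5]
width: 15.6
grasp_force: 30.0
t: 9.48
ee_pos: [481.1, 140.2, 91.5]
orientation: [-2.188, -2.255, 0.0]
ft_force: [-0.9, -2.7, 3.1]
width: 15.5
grasp_force: 30.0
```

The force flips sign on reversal at about ±2.7 N, so this is drag and dowel 3 is loose. I'll ease it on to the stop.

```bash
python3 -m inch '[{"xyz":[1,0,0],"rot":[0,0,0]},{"xyz":[1,0,0],"rot":[0,0,0]},{"xyz":[1,0,0],"rot":[0,0,0]},{"xyz":[1,0,0],"rot":[0,0,0]}]'; python3 -m inch '[{"xyz":[0.7,0,0],"rot":[0,0,0]},{"xyz":[0.7,0,0],"rot":[0,0,0]},{"xyz":[0.7,0,0],"rot":[0,0,0]},{"xyz":[0.7,0,0],"rot":[0,0,0]}]'
```

```text
t: 9.82
ee_pos: [481.1, 141.2, 91.5]
orientation: [-2.188, -2.254, 0.0]
ft_force: [-1.8, -4.4, 2.4]
width: 15.7
grasp_force: 30.0
t: 10.15
ee_pos: [481.0, 141.7, 91.5]
orientation: [2.188, 2.255, -0.001]
ft_force: [-1.7, -5.8, 3.3]
width: 15.4
grasp_force: 30.0
```

```bash
python3 -m inch '[{"xyz":[0.8,0,0],"rot":[0,0,0]},{"xyz":[0.8,0,0],"rot":[0,0,0]},{"xyz":[0.8,0,0],"rot":[0,0,0]},{"xyz":[0.8,0,0],"rot":[0,0,0]}]'; python3 -c "
from h import *
np.save('w2.npy',ctrl.camera_model('wrist'),allow_pickle=True)
cv2.imwrite('pics/w2.png',ctrl.get_image('wrist')[:,:,::-1])"
```

```text
t: 10.48
ee_pos: [481.0, 142.4, 91.5]
orientation: [2.187, 2.255, -0.001]
ft_force: [-0.5, -6.8, 3.0]
width: 15.6
grasp_force: 30.0
```

View pics/w2.png

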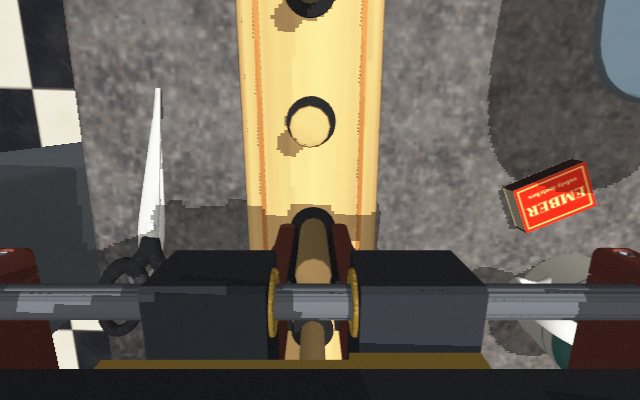

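The wrist view shows the held dowel leaning in the fingers at about (315,250), and the force is rising at about 8.5 mm, so it is at the stop. I'll return to centre and draw it up.

```bash
python3 -m inch '[{"xyz":[-3,0,0],"rot":[0,0,0]},{"xyz":[-6,0,0],"rot":[0,0,0]},{"xyz":[-9.5,0,0],"rot":[0,0,0]},{"xyz":[-9,0,0],"rot":[0,0,0]},{"xyz":[-9,0,-5],"rot":[0,0,0]},{"xyz":[-9,0,-12],"rot":[0,0,0]},{"xyz":[-9,0,-20],"rot":[0,0,0]},{"xyz":[-9,0,-28],"rot":[0,0,0]}]'; python3 -m inch '[{"xyz":[0,0,-10],"rot":[0,0,0]},{"xyz":[0,0,-20],"rot":[0,0,0]},{"xyz":[0,0,-35],"rot":[0,0,0]},{"xyz":[0,0,-50],"rot":[0,0,0]},{"xyz":[0,0,-75],"rot":[0,0,0]},{"xyz":[0,0,-100],"rot":[0,0,0]},{"xyz":[0,0,-110],"rot":[0,0,0]},{"xyz":[0,0,-110],"rot":[0,0,0]},{"xyz":[0,0,-110],"rot":[0,0,0]}]';  python3 -c "
from h import *
np.save('w3.npy',ctrl.camera_model('wrist'),allow_pickle=True)
cv2.imwrite('pics/w3.png',ctrl.get_image('wrist')[:,:,::-1])
print(delta([471,-253,232],0.03),ctrl.get_obs()['qpos'].round(2))"
```

```text
t: 11.2
ee_pos: [481.3, 133.8, 120.4]
orientation: [-2.188, -2.254, 0.0]
ft_force: [-1.7, 1.4, -1.4]
width: 15.7
grasp_force: 30.0
t: 11.95
ee_pos: [481.6, 133.7, 229.9]
orientation: [2.187, 2.254, 0.002]
ft_force: [-0.3, -0.7, -1.2]
width: 15.6
grasp_force: 30.0
(array([-386.1,  -21.5,   -2.9]), array([-0.0005,  0.0003,  0.    ])) [ 0.25  0.23  1.9  -0.    1.01  0.22]
```

View pics/w3.png

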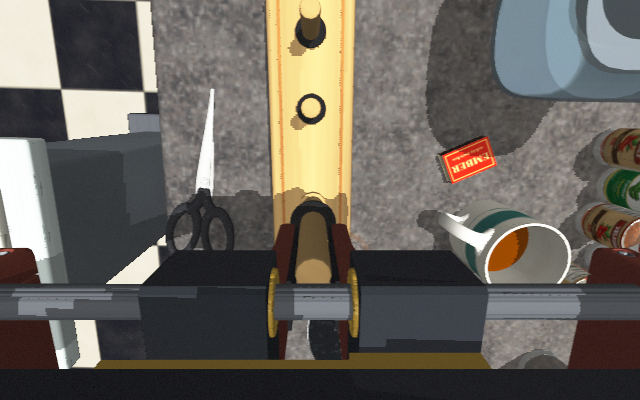

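The dowel is drawn clear and held in the fingers at about (315,250), with the other dowels still in place. Now over to the pot.

```bash
python3 -m inch '[{"xyz":[-5,0,-15],"rot":[0,0,0]},{"xyz":[-25,-2,-20],"rot":[0,0,0]},{"xyz":[-55,-4,-20],"rot":[0,0,0]},{"xyz":[-95,-6,-20],"rot":[0,0,0]},{"xyz":[-135,-8,-20],"rot":[0,0,0]},{"xyz":[-175,-10,-20],"rot":[0,0,0]},{"xyz":[-215,-12,-20],"rot":[0,0,0]},{"xyz":[-255,-14,-20],"rot":[0,0,0]},{"xyz":[-295,-16,-20],"rot":[0,0,0]},{"xyz":[-335,-18,-20],"rot":[0,0,0]},{"xyz":[-365,-20,-20],"rot":[0,0,0]},{"xyz":[-380,-21,-20],"rot":[0,0,0]}]'; python3 -m inch '[{"xyz":[-6,0,0],"rot":[0,0,0]},{"xyz":[-6,0,0],"rot":[0,0,0]},{"xyz":[-6,0,0],"rot":[0,0,0]}]';  python3 -c "
from h import *
print(delta([471.5,-253,93],0.03))
a=ctrl.get_image('top')[150:300,330:530,::-1];b=ctrl.get_image('scene')[80:230,290:490,::-1]
cv2.imwrite('pics/p.png',cv2.resize(np.hstack([a,b]),None,fx=2,fy=2,interpolation=2))"
```

```text
t: 13.0
ee_pos: [470.6, -249.9, 247.6]
orientation: [-2.189, -2.25, 0.002]
ft_force: [0.5, -0.5, -0.8]
width: 15.4
grasp_force: 30.0
t: 13.25
ee_pos: [471.4, -251.9, 248.4]
orientation: [-2.186, -2.253, 0.0]
ft_force: [0.2, 0.4, -0.7]
width: 15.3
grasp_force: 30.0
(array([ -1.4,   0.4, 155.4]), array([-0.0019, -0.0015, -0.0003]))
```

View pics/p.png

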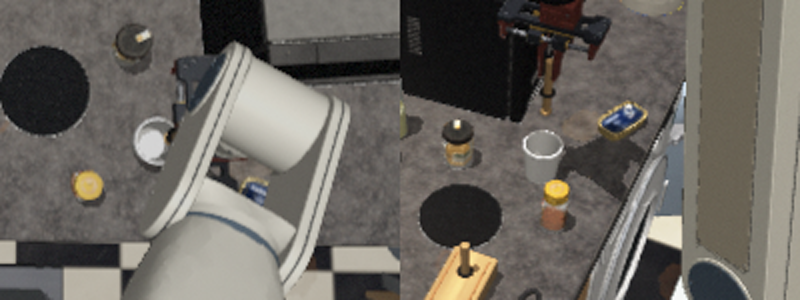

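The held dowel hangs upright above the pot, with its foot at about (546,113) in the crop. I'll check its line and then lower.

```bash
python3 -c "
from h import *
m=ctrl.camera_model('scene'); print(onz(m,363,136.5,161),onz(m,361.5,152.3,80))"; python3 -m inch '[{"xyz":[-1,0,40],"rot":[0,0,0]},{"xyz":[-1,0,75],"rot":[0,0,0]},{"xyz":[-1,0,100],"rot":[0,0,0]},{"xyz":[-1,0,115],"rot":[0,0,0]},{"xyz":[-1,0,130],"rot":[0,0,0]},{"xyz":[-1,0,142],"rot":[0,0,0]},{"xyz":[-1,0,150],"rot":[0,0,0]},{"xyz":[-1,0,152],"rot":[0,0,0]},{"xyz":[-1,0,152],"rot":[0,0,0]},{"xyz":[-1,0,152],"rot":[0,0,0]}]'
```

```text
[ 470.02229061 -249.5069933   161.        ] [ 470.54514574 -250.11868403   80.        ]
t: 14.18
ee_pos: [472.5, -253.7, 98.2]
orientation: [2.187, 2.254, 0.0]
ft_force: [0.6, 0.1, -0.6]
width: 15.3
grasp_force: 30.0
```

```bash
python3 -m inch '[{"xyz":[0,0,2],"rot":[0,0,0]},{"xyz":[0,0,4],"rot":[0,0,0]},{"xyz":[0,0,4],"rot":[0,0,0]},{"xyz":[0,0,4],"rot":[0,0,0]}]';python3 -m inch '[{"xyz":[0,0,1],"rot":[0,0,0]},{"xyz":[0,0,2],"rot":[0,0,0]},{"xyz":[0,0,2],"rot":[0,0,0]},{"xyz":[0,0,2],"rot":[0,0,0]}]'
```

```text
t: 14.52
ee_pos: [472.0, -253.8, 93.7]
orientation: [2.188, 2.254, 0.0]
ft_force: [0.1, -0.0, -0.8]
width: 15.2
grasp_force: 30.0
t: 14.85
ee_pos: [471.9, -253.7, 91.5]
orientation: [-2.188, -2.254, 0.0]
ft_force: [-0.5, 0.3, -0.5]
width: 15.4
grasp_force: 30.0
```

```bash
python3 -m inch '[{"xyz":[0,0,1],"rot":[0,0,0]},{"xyz":[0,0,1],"rot":[0,0,0]},{"xyz":[0,0,1],"rot":[0,0,0]}]'; python3 -m inch '[{"xyz":[0,0,1],"rot":[0,0,0]},{"xyz":[0,0,1],"rot":[0,0,0]},{"xyz":[0,0,1],"rot":[0,0,0]}]'
```

```text
t: 15.1
ee_pos: [472.3, -253.9, 91.2]
orientation: [2.187, 2.254, 0.0]
ft_force: [-1.5, 0.3, 6.9]
width: 15.6
grasp_force: 30.0
t: 15.35
ee_pos: [472.5, -254.2, 91.2]
orientation: [2.187, 2.254, 0.0]
ft_force: [-2.2, 0.4, 16.0]
width: 15.2
grasp_force: 30.0
```

The foot is on the pot floor with about 16 N of contact. I'll back off 1 mm, open and rise straight up.

```bash
python3 -m inch '[{"xyz":[0,0,-1.5],"rot":[0,0,0]},{"xyz":[0,0,-1.5],"rot":[0,0,0]}]'; python3 -m inch '[{"xyz":[0,0,0],"rot":[0,0,0]},{"xyz":[0,0,0],"rot":[0,0,0]},{"xyz":[0,0,0],"rot":[0,0,0]},{"xyz":[0,0,0],"rot":[0,0,0]},{"xyz":[0,0,0],"rot":[0,0,0]},{"xyz":[0,0,0],"rot":[0,0,0]},{"xyz":[0,0,0],"rot":[0,0,0]},{"xyz":[0,0,0],"rot":[0,0,0]},{"xyz":[0,0,0],"rot":[0,0,0]}]' 0; python3 -m inch '[{"xyz":[0,0,-30],"rot":[0,0,0]},{"xyz":[0,0,-70],"rot":[0,0,0]},{"xyz":[0,0,-110],"rot":[0,0,0]},{"xyz":[0,0,-130],"rot":[0,0,0]},{"xyz":[0,0,-130],"rot":[0,0,0]},{"xyz":[0,0,-130],"rot":[0,0,0]},{"xyz":[0,0,-130],"rot":[0,0,0]}]'; python3 -c "
from h import *
b=ctrl.get_image('scene')[80:300,260:460,::-1]
cv2.imwrite('pics/f.png',cv2.resize(b,None,fx=2.7,fy=2.7,interpolation=2))"
```

```text
t: 15.52
ee_pos: [472.3, -253.8, 91.5]
orientation: [2.187, 2.254, 0.0]
ft_force: [0.9, -0.2, 0.2]
width: 15.4
grasp_force: 30.0
t: 16.27
ee_pos: [471.9, -253.7, 91.0]
orientation: [-2.188, -2.254, 0.0]
ft_force: [-0.7, 0.4, 0.2]
width: 71.9
grasp_force: 0.0
t: 16.85
ee_pos: [471.3, -253.3, 220.1]
orientation: [-2.187, -2.254, 0.001]
ft_force: [0.0, -0.1, -0.1]
width: 87.6
grasp_force: 0.0
```

View pics/f.png

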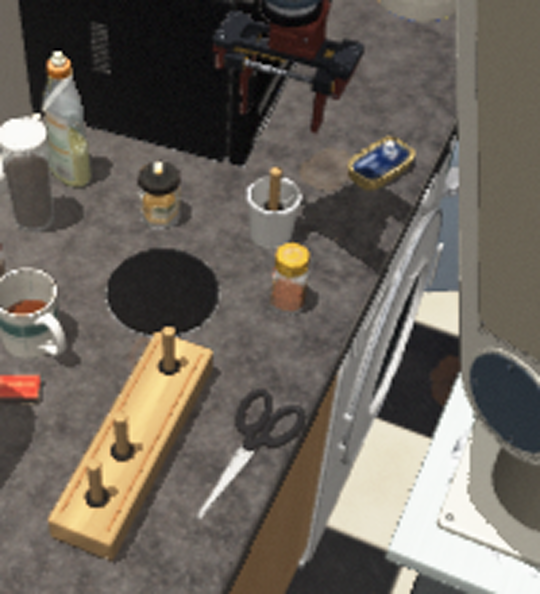

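The dowel stands upright in the pot at about (275,195). The other three are seated, the bystanders look undisturbed and the gripper is clear.

```bash
python3 -c "
from workcell import ctrl
print(ctrl.close_job())"
```

```text
the job is handed in; nothing more can be done
None
```

The loose dowel was dowel 3: I leaned it to its stop, drew it out and stood it foot down in the white pot, left the others seated in the stand, and handed the job in at about 17 s (no verdict was shown); I felt only dowels 4 (sound) and 3, so 1 and 2 were not rocked.

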